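Roll up the reagent cabinet's shutter and move a bottle into the carrier

TASK

Roll the shutter of the white reagent cabinet all the way up and over, until it stays fully open by itself, and leave it open. Bring the small amber bottle out, stand it on the open bench and let go of it there, because the carrier's pockets are too deep for the hold you need inside the cabinet; then take it anew and set it down gently, upright, in an empty pocket of the blue bottle carrier. Do not drop or tip it, and leave the blue jar and the large amber bottle where they stand.

Things in the scene. Friction and masses are not known exactly. Their poses are not given: they have to be found in the camera images.
- cabinet: White fixed bench cabinet with a half-round top and a roll-up front of grey slats, 320 wide, 340 deep, 243 high (mm). Origin: on the bench under its middle; x to its back, y to its left seen from the front, z up. Inside: walls at y = -0.148 and 0.148, floor at z = 0.034, front sill at x = -0.167 to -0.145 up to z = 0.038, inner back at x = 0.110 with three fixed vials before it (from x = 0.072).
- roof_edge (a point): Point on the cabinet, mid-width, just under the lower edge of the fully open shutter: x = -0.018, z = 0.218 in the cabinet frame. In front of it the way in is open upward; behind it the open shutter and the roof curve over the bottles. A hand tilted 40 to 45 degrees fits under it round the lower half of a bottle's body, but not round its cap.
- shutter (a joint): Turn of the roller shutter in its circular side tracks, rad: 0 closed, 1.658 against the open stop. The tracks' axis lies along cabinet y through x = 0, z = 0.074; the slats run on a radius of 155 mm, up, over the top and down inside the back. Lifting takes 3 to 4 N at the bar. Let go below about 0.95 it rolls shut by its weight; past about 1.2 the slats at the back pull it on to the stop and hold it open.
- shutter_bar (a point): Middle of the round steel pull bar on the shutter's bottom rail: 11 mm thick, along cabinet y, free over 114 mm between its posts, 37 mm clear of the rail. It moves on a circle of 203 mm about the tracks' axis: at joint value q it is at x = -0.203 cos(q - 0.080), z = 0.074 + 0.203 sin(q - 0.080) in the cabinet frame. It can be pinched from above or pushed from below.
- amber_bottle: The bottle to move: small brown bottle, black screw cap. Body 48 mm across, straight, up to 88 mm; cap 27 mm across, 88 to 99 mm. 0.10 to 0.20 kg. Origin: centre of its underside; z along its axis to the cap. Starts upright on the cabinet floor, 55 to 70 mm left or right of the middle, at cabinet x = 0.02 to 0.04.
- blue_jar: Bystander: blue plastic jar with a blue lid, 49 mm across, 63 mm high, in the cabinet beside the amber bottle (about 125 mm from it, centre to centre). Origin: centre of its underside.
- carrier: Blue bottle carrier fixed on the bench: 90 mm in x, 252 mm in y (300 with a grey hand loop at each end), three pockets in a row along y. Walls 5 mm thick, 66 mm high (69 with the rolled rim). Origin: on the bench under its middle, z up. Each pocket is 80 mm (x) by 77 mm (y) inside, its floor 5 mm above the bench.
- pocket_a (a point): Centre of the floor of the carrier's pocket at +y (82 mm from the middle); empty.
- pocket_b (a point): Centre of the floor of the carrier's middle pocket; empty.
- pocket_c (a point): Centre of the floor of the carrier's pocket at -y; the large amber bottle stands in it.
- amber_large: Bystander: large brown bottle with a white cap, 63 mm across, 126 mm high, in the carrier's -y pocket. Origin: centre of its underside.

How it is judged:
By the outcome, as a careful person would: the job done as asked, in the order asked, and still so for the second after the job is handed in, with the robot touching nothing.
It also fails if it takes over 69 s, if anything falls off the work surface, if the arm or the gripper's body presses on something with over 40 N, if the wrist force passes 120 N, or if a joint passes its speed limit or range.

ROBOT

A 7-joint arm with a two-finger parallel gripper is mounted at the origin on a cart in front of the work surface, level with it; the furniture and walls round the work are solid. World frame = base frame: x ahead of the robot, y to its left, z up, the work surface at z = 0. Lengths are in m, angles in rad, forces in N, time in s.
With the tool pointing down it reaches from about 0.4 to 0.875 m from the base axis. Payload 19.3 kg.
Tool frame: the origin (TCP) lies at the very end of the fingers, on their centre line; the grasp point (between the pads) lies 19 mm behind it; z points along the fingers, y is the direction in which the jaws open and shut (so a half turn about z gives the same grasp; the last joint's range is limited). The gripper opens to 85 mm and grips with 20 to 120 N. Pads are 22 mm wide; open, the fingers measure 114 mm over their backs; the gripper's body (76 mm by 85 mm) begins 54 mm behind the grasp point. The pads swing forward as they close: fully open they stand 13 mm farther back than shut.
Start: joints at [-1.212, 0.521, -0.036, 1.599, 0.021, 1.021, -0.113], TCP at [0.26, 0.568, 0.231] pointing down, gripper open.
Joint ranges: [-2.91, 2.91], [-0.3, 2.13], [-1.5, 1.42], [0.17, 2.43], [-1.26, 4.41], [0.16, 1.93], [-2.52, 2.52]. Speed limits (rad/s): [1.89, 1.89, 2.39, 2.39, 3.01, 3.01, 3.01].

INTERFACE

Orientations are given as [roll, pitch, yaw] about the fixed x, y, z axes, in that order (R = Rz(yaw) Ry(pitch) Rx(roll)).
In Python, from workcell import bot, vision, job_done gives the robot as it stands.
- The arm moves only by the tool arm_command, never from a script. Its arguments are lists of equal length, an entry for each row: "gripper": the finger opening in cm, from 0 to 8.54; "slide": the shift along the tool's x, y, z in cm, a list of three; "turn": the turn, a rotation vector about the tool's x, y, z in degrees, a list of three. A call has 1 to 5 rows; each row is the pose to reach, as a shift and turn from the pose commanded when the call began, along the tool's axes at that moment; what a row does not reach only later rows make up. A row lasts 1/8 s, in which the tool goes at most 62.5 mm and 10.7 degrees, less where a joint would pass 70% of its speed; a pose out of reach is approached as far as the arm can. A call with a gripper value outside its range is refused whole. The fingers move at their own pace and stop on an object; "force" is the grip in N (left out, the last holds). Time passes only in rows, so rows that repeat a pose let the fingers close. It gives the time, the measured TCP pose, the force and the opening at its end, in the units of the state.
- bot.observe(): the state, without advancing time (a new reading comes with each control period).
- vision.grab_frame(name): name is "scene" or "top"; returns the picture (480x640x3 uint8, blue, green, red); there is no depth.
- vision.camera_model(name): a dict with "mtx" (3x3 intrinsics, pixels), "T" (4x4, takes a point from camera to world coordinates). Camera axes: x right, y down, z forward; pixel columns grow to the right and rows downward; lengths in m; the calibration is good to about 2 mm. A picture is of the moment at which its call begins. camera_model takes no time and is no camera call.
- job_done(): hands the job in, once; it reports no verdict.
The state is a dict: "clock": time; "qpos": joint angles; "qd": joint speeds; "joint_efforts": joint torques, N m; "position": TCP position; "tool_rot": TCP orientation; "force": force on the tool from outside, world axes, zero at the start; "moment": the same for the moment, N m; "grip_width": finger opening in m.
Only numpy, scipy, OpenCV 4.12 (cv2) and the standard library are available. Lean on these libraries where they do the work, as an engineer would, in place of code of your own. Each camera call takes 0.05 s, during which the arm holds its last target. There are 200 camera calls.

## Working session

There is one attempt and no reset: what is moved stays moved. The work goes in short steps, Python scripts to look and compute and a tool call to move; the robot and the scene stay as the last step left them, time stands still between calls to the robot, and variables do not carry over. Pictures are saved under pics/ and viewed, about 8 in all and at most 12, crops included, and the job is handed in when it is done.

Besides the shell and the picture viewer there is one more tool, called after ">>>" as a command line: name --argument value ..., lists and objects as JSON in quotes. arm_command: Moves the arm, as the interface text tells. Its arguments: {"type":"object","properties":{"gripper":{"type":"array","items":{"type":"number"}},"slide":{"type":"array","items":{"type":"array","items":{"type":"number"}}},"turn":{"type":"array","items":{"type":"array","items":{"type":"number"}}},"force":{"type":"number"}},"required":["gripper","slide","turn"]}

```bash
mkdir -p pics; ls
python3 - <<'E'
from workcell import bot, vision
import cv2,numpy as np
np.set_printoptions(precision=4,suppress=True)
print(bot.observe())
a=[]
for n in("scene","top"):
    f=vision.grab_frame(n);m=vision.camera_model(n);print(n,m["mtx"],m["T"]);cv2.imwrite(f"pics/{n}0.png",f)
E
```

```text
pics
{'clock': 0.0, 'qpos': array([-1.2122,  0.522 , -0.0363,  1.6   ,  0.0212,  1.0211, -0.1128]), 'qd': array([ 0.0013,  0.0011, -0.0021, -0.0013, -0.0012,  0.0006, -0.0009]), 'joint_efforts': array([ -0.0009, -92.7087,   1.9796, -36.9939,   0.0178,   0.0081,
        -0.    ]), 'position': array([0.2597, 0.5681, 0.2307]), 'tool_rot': array([-3.1405,  0.0001,  2.7128]), 'force': array([ 0.6155, -0.166 , -0.5949]), 'moment': array([-0.0075, -0.0242,  0.0434]), 'grip_width': 0.08517843769200016}
scene [[595.2915   0.     314.0972]
 [  0.     595.2915 234.574 ]
 [  0.       0.       1.    ]] [[ 0.965  -0.1174  0.2344  0.0893]
 [-0.2621 -0.4559  0.8506 -1.3778]
 [ 0.007  -0.8822 -0.4708  0.9263]
 [ 0.      0.      0.      1.    ]]
top [[567.8253   0.     316.0025]
 [  0.     567.8253 241.3955]
 [  0.       0.       1.    ]] [[-0.3044 -0.7339  0.6072 -0.512 ]
 [-0.9525  0.2367 -0.1914  0.3182]
 [-0.0032 -0.6366 -0.7712  1.4314]
 [ 0.      0.      0.      1.    ]]
```

View pics/scene0.png

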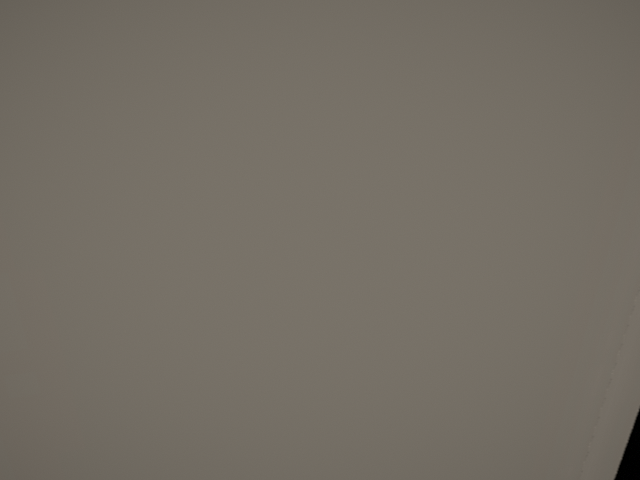

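View pics/top0.png

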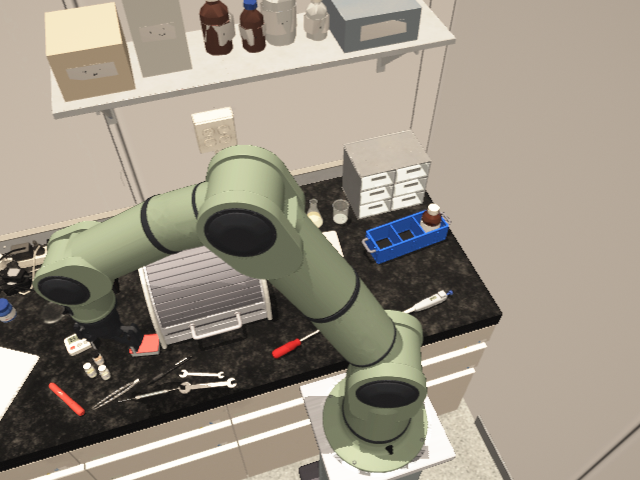

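The scene camera is blocked (plain grey wall), so only the top view is useful. It shows the cabinet at about (205,290) with its pull bar at about (217,324), and the carrier at about (405,235) with the large bottle in the right-hand pocket. I'll enlarge it to measure.

Run:
```python
import cv2,numpy as np
f=cv2.imread("pics/top0.png")
a=cv2.resize(f[225:355,130:290],None,fx=4.9,fy=4.5,interpolation=cv2.INTER_CUBIC)
a=cv2.resize(f[230:350,130:290],(800,600),interpolation=cv2.INTER_CUBIC)
b=cv2.resize(f[195:270,355:455],(800,600),interpolation=cv2.INTER_CUBIC)
cv2.imwrite("pics/crop0.png",np.vstack([cv2.resize(a,(480,300+60)),cv2.resize(b,(480,240))]) if 0 else np.hstack([cv2.resize(a,(400,300)),cv2.resize(b,(400,300))]))
cv2.imwrite("pics/cab0.png",a);cv2.imwrite("pics/car0.png",b)
```

```text
(no output)
```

View pics/cab0.png

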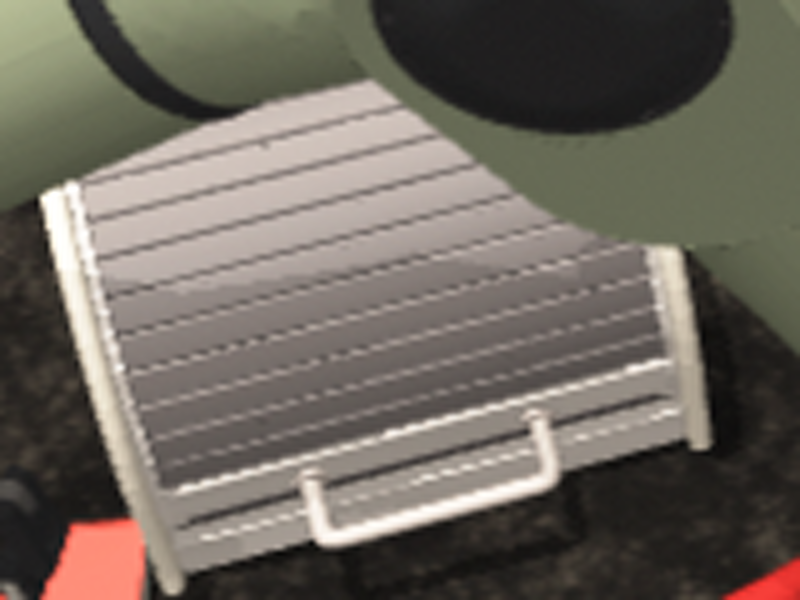

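View pics/car0.png

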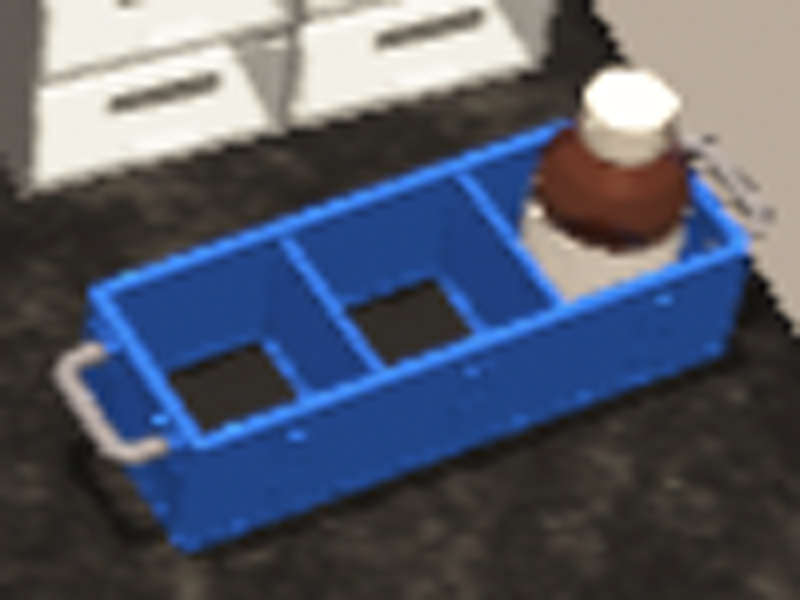

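```bash
cat > h.py <<'E'
import numpy as np, cv2
from workcell import bot, vision
from scipy.spatial.transform import Rotation as R
np.set_printoptions(precision=4,suppress=True)
M=vision.camera_model("top");K=M["mtx"];T=M["T"]
def ray(u,v):
    d=T[:3,:3]@np.linalg.solve(K,[u,v,1.]);return T[:3,3],d
def onz(u,v,z):
    o,d=ray(u,v);return o+d*(z-o[2])/d[2]
def proj(p):
    c=T[:3,:3].T@(np.asarray(p)-T[:3,3]);q=K@c;return q[:2]/q[2]
def goto(pos,Rw,rows=None):
    """tool-axis shift (cm), turn (deg) from current measured pose"""
    s=bot.observe();R0=R.from_euler('xyz',s['tool_rot'])
    return R0.inv().apply(np.asarray(pos)-s['position'])*100,(R0.inv()*Rw).as_rotvec(degrees=True)
E
python3 - <<'E'
from h import *
P=lambda x,y,z,s,o:onz(o[0]+x/s,o[1]+y/s,z)
c=(130,230)
for x,y,z in((325,540,.058),(550,485,.058),(170,592,0),(702,448,0)):print("cab",P(x,y,z,5,c))
k=(355,195);q=[P(x,y,.069,8,k) for x,y in((90,288),(195,442),(748,245),(565,122))]
print("car",np.array(q),np.mean(q,0))
for a,b in((0,1),(1,2),(2,3),(3,0)):
  d=q[b]-q[a];print(np.linalg.norm(d),np.degrees(np.arctan2(d[1],d[0])))
E
```

```text
cab [0.3432 0.3992 0.058 ]
cab [0.3394 0.2734 0.058 ]
cab [0.3729 0.4921 0.    ]
cab [0.3725 0.1809 0.    ]
car [[ 0.5526 -0.184   0.069 ]
 [ 0.4674 -0.1945  0.069 ]
 [ 0.4933 -0.441   0.069 ]
 [ 0.5764 -0.3998  0.069 ]] [ 0.5224 -0.3048  0.069 ]
0.08579304209987805 -172.98490529133565
0.24786592687532782 -84.0022547730085
0.09276720608967141 26.371445883930264
0.21709628600781114 96.31031810412983
```

Measured: cabinet at about (0.543, 0.336) with yaw near 0, its feet and bar agreeing. The carrier is at about (0.524, -0.313) with yaw near 6°, which puts pocket_a at about (0.516, -0.231). Next I'll pinch the bar with the hand tilted about 20°.

```bash
cat >> h.py <<'E'
def tilt(a,yaw): # a: forward lean deg (tool z toward +x), yaw deg of down pose
    return R.from_euler('y',-a,degrees=True)*R.from_euler('xyz',[180,0,yaw],degrees=True)
E
python3 - <<'E'
from h import *
print(goto((.275,.336,.20),tilt(20,90)))
E
```

```text
(array([-11.0353, -20.4763,   3.0997]), array([-17.8175, -11.3779,  64.7422]))
```

>>> arm_command --gripper '[3.5,3.5,3.5,3.5,3.5]' --slide '[[-2.2,-4,0.6],[-4.4,-8,1.2],[-6.6,-12,1.8],[-8.8,-16,2.4],[-11,-20.5,3.1]]' --turn '[[-2.6,-1.6,9.2],[-5.1,-3.3,18.5],[-7.6,-4.9,27.7],[-10.2,-6.5,37],[-12.7,-8.1,46.2]]' --force 40

```text
clock: 0.72
position: [0.2746, 0.3346, 0.2001]
tool_rot: [2.888, 0.04, 1.891]
force: [0.6, 1.2, 1.1]
grip_width: 0.0351
```

Run:
```python
from h import *
print(goto((.306,.336,.153),tilt(20,90)));print(bot.observe()['position'])
```

```text
(array([-0.672 ,  1.7346,  5.343 ]), array([-5.0449, -3.3027, 18.2083]))
[0.2746 0.3346 0.2001]
```

>>> arm_command --gripper '[3.5,3.5,3.5]' --slide '[[-0.3,0.9,2.7],[-0.7,1.7,5.3],[-0.7,1.7,5.3]]' --turn '[[-2.5,-1.7,9.1],[-5,-3.3,18.2],[-5,-3.3,18.2]]'

```text
clock: 1.1
position: [0.3052, 0.3368, 0.1525]
tool_rot: [2.794, 0.006, 1.578]
force: [-1.2, -0.2, 0.3]
grip_width: 0.0349
```

Run:
```python
from h import *
f=vision.grab_frame("top");cv2.imwrite("pics/top1.png",f)
cv2.imwrite("pics/t1c.png",cv2.resize(f[170:410,110:430],(800,600),interpolation=cv2.INTER_CUBIC))
print(goto((.3475,.336,.040),tilt(20,90)));print(bot.observe())
```

```text
(array([-0.0897,  0.1335, 12.0914]), array([-0.1352,  0.0803,  0.6419]))
{'clock': 1.15, 'qpos': array([-1.5706,  0.359 ,  0.4548,  2.2957,  0.4152,  0.4097, -1.514 ]), 'qd': array([ 0.0222, -0.0415, -0.0199, -0.0062, -0.0071,  0.0122,  0.0364]), 'joint_efforts': array([ -1.6386, -50.0248,   8.3636, -21.6259,   1.1704,  -0.6963,
        -1.9703]), 'position': array([0.3051, 0.3371, 0.1533]), 'tool_rot': array([2.7949, 0.0051, 1.5809]), 'force': array([-0.2616,  0.4719, -0.5012]), 'moment': array([ 0.0186,  0.3098, -0.0484]), 'grip_width': 0.03508375033190764}
```

View pics/t1c.png

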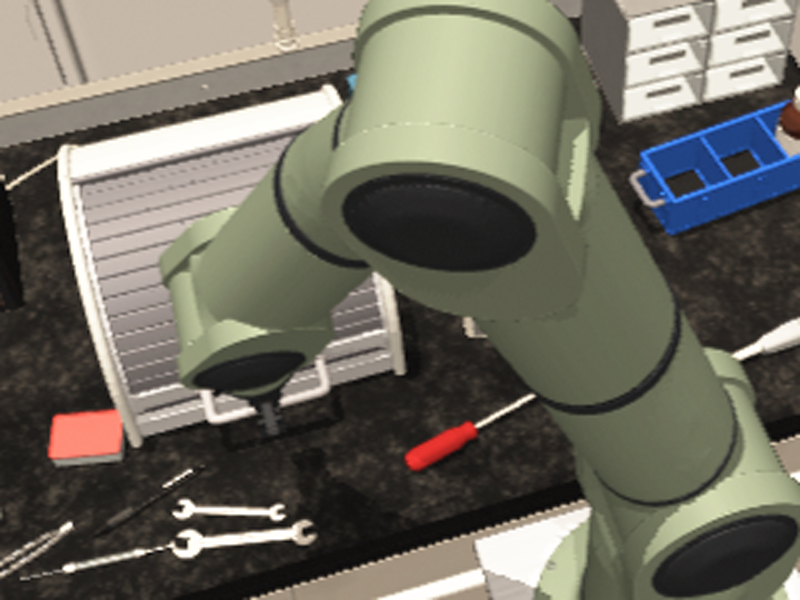

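The hand is poised over the bar, centred between its posts (bar from about (205,415) to (325,385) in the crop). I'll descend along the tool axis and then close.

>>> arm_command --gripper '[3.5,3.5,3.5,3.5,3.5]' --slide '[[-0.1,0.1,4],[-0.1,0.1,8],[-0.1,0.1,10],[-0.1,0.1,12],[-0.1,0.1,12]]' --turn '[[0,0,0.6],[0,0,0.6],[0,0,0.6],[0,0,0.6],[0,0,0.6]]'

```text
clock: 1.78
position: [0.3482, 0.3368, 0.0416]
tool_rot: [2.794, -0.002, 1.57]
force: [-0.4, 0.4, 0.3]
grip_width: 0.0352
```

>>> arm_command --gripper '[0.8,0.8,0.8,0.8]' --slide '[[0,0,0],[0,0,0],[0,0,0],[0,0,0]]' --turn '[[0,0,0],[0,0,0],[0,0,0],[0,0,0]]' --force 30

```text
clock: 2.28
position: [0.3502, 0.3364, 0.043]
tool_rot: [2.79, -0.002, 1.566]
force: [20.2, 0.5, -1.2]
grip_width: 0.0102
```

Run:
```python
from h import *
q=np.arange(0,1.61,.1);dx=-.203*(np.cos(q-.08)-np.cos(.08))+.0025;dz=.203*(np.sin(q-.08)+np.sin(.08))
t=np.radians(20);Y=dx*np.cos(t)+dz*np.sin(t);Z=dx*np.sin(t)-dz*np.cos(t)
print(np.c_[q,Y*100,Z*100].round(2))
```

```text
[[  0.     0.23   0.09]
 [  0.1    0.87  -1.84]
 [  0.2    1.7   -3.69]
 [  0.3    2.7   -5.46]
 [  0.4    3.88  -7.11]
 [  0.5    5.22  -8.64]
 [  0.6    6.7  -10.02]
 [  0.7    8.31 -11.25]
 [  0.8   10.04 -12.32]
 [  0.9   11.87 -13.2 ]
 [  1.    13.77 -13.9 ]
 [  1.1   15.74 -14.41]
 [  1.2   17.74 -14.71]
 [  1.3   19.77 -14.82]
 [  1.4   21.8  -14.72]
 [  1.5   23.8  -14.42]
 [  1.6   25.77 -13.92]]
```

>>> arm_command --gripper '[0.8,0.8,0.8,0.8,0.8]' --slide '[[0,0.9,-1.8],[0,1.7,-3.7],[0,2.7,-5.5],[0,3.9,-7.1],[0,5.2,-8.6]]' --turn '[[0,0,0],[0,0,0],[0,0,0],[0,0,0],[0,0,0]]'

```text
clock: 2.9
position: [0.3651, 0.3363, 0.1408]
tool_rot: [2.797, -0.002, 1.571]
force: [-7.1, 2.6, -2.2]
grip_width: 0.0097
```

>>> arm_command --gripper '[0.8,0.8,0.8,0.8,0.8]' --slide '[[0,1.5,-1.4],[0,3.1,-2.6],[0,4.8,-3.7],[0,6.7,-4.6],[0,8.5,-5.3]]' --turn '[[0,0,0],[0,0,0],[0,0,0],[0,0,0],[0,0,0]]'

```text
clock: 3.52
position: [0.4274, 0.3364, 0.2203]
tool_rot: [2.796, -0.003, 1.571]
force: [3.3, 5.8, -8.5]
grip_width: 0.0095
```

>>> arm_command --gripper '[0.8,0.8,0.8,0.8,0.8]' --slide '[[0,1.9,-0.5],[0,3.9,-0.8],[0,6,-0.9],[0,8,-0.8],[0,10,-0.5]]' --turn '[[0,0,0],[0,0,0],[0,0,0],[0,0,0],[0,0,0]]'

```text
clock: 4.15
position: [0.5207, 0.3364, 0.259]
tool_rot: [2.795, -0.004, 1.571]
force: [-1.0, 3.5, 7.1]
grip_width: 0.0096
```

>>> arm_command --gripper '[4,4,4,4,4]' --slide '[[0,0.6,0],[0,1.2,0],[0,1.2,-2.5],[0,1.2,-6],[0,0,-9]]' --turn '[[0,0,0],[0,0,0],[0,0,0],[0,0,0],[0,0,0]]'

```text
clock: 4.78
position: [0.4896, 0.3352, 0.343]
tool_rot: [2.795, -0.002, 1.568]
force: [0.3, -0.7, 0.0]
grip_width: 0.04
```

Run:
```python
from h import *
s=bot.observe();print(s['position'],s['qpos'],s['force'])
print(goto((.30,.20,.36),tilt(40,0)));print(goto((.30,.20,.36),tilt(40,180)))
```

```text
[0.4896 0.3352 0.343 ] [-0.7051  0.2399 -0.1673  1.7822  0.379   0.9255 -1.0666] [ 0.2782 -0.6767  0.0022]
(array([-13.5759, -17.2054,  -8.0576]), array([-15.8019,  15.7774,  88.7623]))
(array([-13.5759, -17.2054,  -8.0576]), array([-15.7945, -15.8191, -89.2159]))
```

Run:
```python
from h import *
print(goto((.42,-.05,.36),tilt(40,180)))
```

```text
(array([-38.5362,  -5.8236,  -4.0036]), array([-15.7945, -15.8191, -89.2159]))
```

>>> arm_command --gripper '[4,5,6,7,8]' --slide '[[-4.3,-0.6,-0.6],[-8.6,-1.3,-1],[-12.8,-1.9,-1.4],[-17.1,-2.6,-1.8],[-21.4,-3.2,-2.2]]' --turn '[[-1.7,-1.7,-9.8],[-3.5,-3.5,-19.6],[-5.2,-5.2,-29.4],[-7,-7,-39.2],[-8.7,-8.7,-49]]'

```text
clock: 5.4
position: [0.451, 0.1202, 0.3511]
tool_rot: [2.817, 0.449, 2.344]
force: [1.5, -0.2, 0.8]
grip_width: 0.0799
```

Run:
```python
from h import *
print(goto((.42,-.05,.36),tilt(40,180)))
```

```text
(array([ -9.4103, -14.4966,  -1.1286]), array([ -7.0761,  -7.0499, -39.8437]))
```

>>> arm_command --gripper '[8,8,8,8,8]' --slide '[[-2.2,-3.4,-0.3],[-4.5,-6.9,-0.6],[-6.8,-10.5,-0.9],[-9.4,-14.5,-1.1],[-9.4,-14.5,-1.1]]' --turn '[[-1.7,-1.7,-9.6],[-3.4,-3.4,-19.2],[-5.1,-5.1,-28.8],[-7.1,-7,-39.8],[-7.1,-7,-39.8]]'

```text
clock: 6.02
position: [0.4197, -0.0296, 0.3553]
tool_rot: [3.083, 0.665, 3.046]
force: [-0.9, 0.7, 0.7]
grip_width: 0.08
```

Run:
```python
from h import *
f=vision.grab_frame("top");cv2.imwrite("pics/top2.png",f)
cv2.imwrite("pics/t2c.png",cv2.resize(f[210:360,130:330],(800,600),interpolation=cv2.INTER_CUBIC))
print(bot.observe()['qpos'],bot.observe()['position'])
```

```text
[-0.2529 -0.3015  0.0894  2.4011  0.3282  0.3977  1.085 ] [ 0.4193 -0.0315  0.3551]
```

View pics/t2c.png

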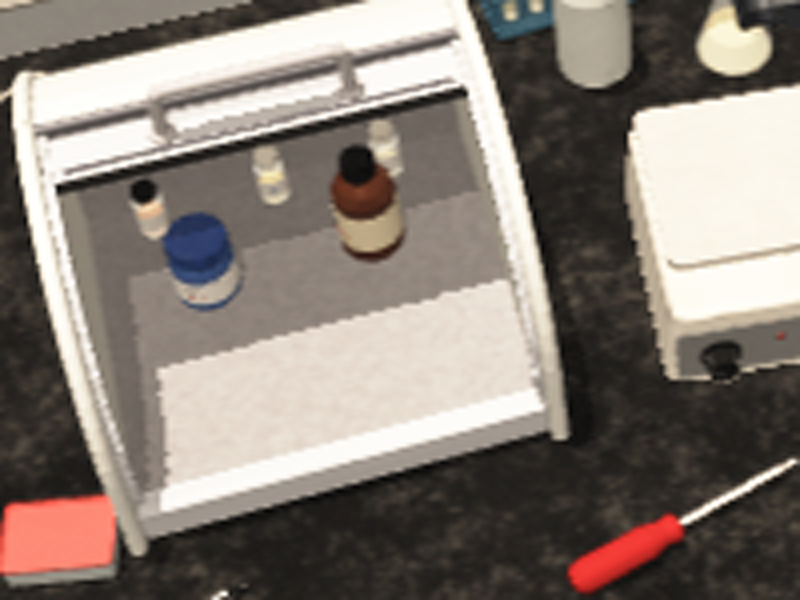

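The shutter is open, with its bar up over the top. The amber bottle is on the right, cap at about (357,155) and base at about (372,258) in the crop, with the blue jar on the left. There is a hotplate to the right of the cabinet. Joint 2 is at its lower limit in this pose, so I'll leave it soon.

Run:
```python
from h import *
f=cv2.imread("pics/top2.png")
g=f[240:280,205:240].astype(int)
# brown/black mask of bottle
hsv=cv2.cvtColor(f,cv2.COLOR_BGR2HSV)
m=((hsv[...,0]<12)&(hsv[...,1]>120)&(hsv[...,2]<140)).astype(np.uint8);m[:, :208]=0;m[:,235:]=0;m[:240]=0;m[280:]=0
ys,xs=np.nonzero(m);print("brown",xs.min(),xs.max(),ys.min(),ys.max())
k=(f.max(2)<45).astype(np.uint8);k[:,:210]=0;k[:,228:]=0;k[:244]=0;k[260:]=0
ys,xs=np.nonzero(k);print("black",xs.min(),xs.max(),ys.min(),ys.max(),xs.mean(),ys.mean())
print("cap centroid z.127",onz(xs.mean(),ys.mean(),.127))
P=lambda x,y,z:onz(130+x/4,210+y/4,z)
print("cap top",P(357,155,.133));b=P(372,260,.034);d=b[:2]-T[:2,3];print("base",b[:2]+.024*d/np.linalg.norm(d))
for h in(.064,.09):print(P(336,215,h),P(404,215,h))
for p in([148,555,0],[562,438,0]):print("feet",P(*p))
print("sill",P(145,538,0),P(552,430,0))
jb=P(208,306,.034);print("jar",jb[:2]+.0245*d/np.linalg.norm(d))
print("joint state",bot.observe()['qpos'])
```

```text
brown 213 229 251 274
black 215 223 247 255 218.83823529411765 250.98529411764707
cap centroid z.127 [0.5679 0.2774 0.127 ]
cap top [0.5709 0.2747 0.133 ]
base [0.5728 0.2803]
[0.5759 0.2993 0.064 ] [0.5601 0.2503 0.064 ]
[0.5552 0.2996 0.09  ] [0.5397 0.2516 0.09  ]
feet [0.3692 0.4842 0.    ]
feet [0.3728 0.1806 0.    ]
sill [0.3835 0.4842 0.    ] [0.3817 0.1858 0.    ]
jar [0.5691 0.4061]
joint state [-0.2529 -0.3015  0.0894  2.4011  0.3282  0.3977  1.085 ]
```

Run:
```python
from h import *
print(goto((.41,.2765,.30),tilt(44,180)))
```

```text
(array([ 6.1682, 30.4601,  3.7272]), array([-0.2393, -5.7516, -3.775 ]))
```

>>> arm_command --gripper '[8,8,8,8,8]' --slide '[[0.5,6,0.2],[1.7,12,0.8],[3.1,18.3,1.6],[4.6,24.4,2.6],[6.2,30.5,3.7]]' --turn '[[0,-1.1,-0.8],[0,-2.3,-1.5],[0,-3.5,-2.3],[-0.2,-4.6,-3],[-0.2,-5.8,-3.8]]'

```text
clock: 6.7
position: [0.4176, 0.1621, 0.3243]
tool_rot: [-3.136, 0.748, 3.124]
force: [0.2, -1.4, 0.4]
grip_width: 0.0798
```

Run:
```python
from h import *
s=bot.observe();print(s['qpos'],s['position'])
print(goto((.444,.2765,.209),tilt(44,180)));print(goto((.583,.2765,.065),tilt(44,180)))
```

```text
[ 0.1147 -0.1127 -0.9396  2.3879  1.0374  0.5383 -0.1373] [0.4176 0.1621 0.3243]
(array([ 6.0557, 11.5394, 10.0464]), array([-1.0167, -1.1313, -0.7205]))
(array([ 5.6671, 11.8969, 30.0537]), array([-1.0167, -1.1313, -0.7205]))
```

Run:
```python
from h import *
print(goto((.42,.2765,.28),tilt(44,180)))
```

```text
(array([ 2.9839, 11.4581,  3.2106]), array([-1.0167, -1.1313, -0.7205]))
```

>>> arm_command --gripper '[8,8,8,8,8]' --slide '[[0.6,2.3,0.6],[1.2,4.6,1.3],[1.8,6.9,1.9],[2.4,9.2,2.6],[3,11.5,3.2]]' --turn '[[-0.2,-0.2,-0.1],[-0.4,-0.4,-0.3],[-0.6,-0.7,-0.4],[-0.8,-0.9,-0.6],[-1,-1.1,-0.7]]'

```text
clock: 7.32
position: [0.4196, 0.2765, 0.2792]
tool_rot: [-3.141, 0.765, -3.141]
force: [-0.3, -1.2, -0.1]
grip_width: 0.0798
```

Run:
```python
from h import *
s=bot.observe();print(s['qpos'],s['position'])
print(goto((.444,.2765,.209),tilt(44,180)));print(goto((.583,.2765,.065),tilt(44,180)))
```

```text
[-0.1434  0.2723 -1.1265  2.2989  1.3341  0.9924 -0.6108] [0.4196 0.2765 0.2792]
(array([3.0983, 0.001 , 6.7537]), array([-0.0212, -0.1609,  0.0085]))
(array([ 3.0464,  0.0084, 26.7679]), array([-0.0212, -0.1609,  0.0085]))
```

>>> arm_command --gripper '[8,8,8,8,8]' --slide '[[1.5,0,2.5],[3,0,5.5],[3,0,10],[3,0,14],[3,0,18]]' --turn '[[0,0,0],[0,-0.1,0],[0,-0.2,0],[0,-0.2,0],[0,-0.2,0]]'

```text
clock: 7.95
position: [0.5233, 0.2761, 0.1278]
tool_rot: [-3.141, 0.768, -3.141]
force: [-0.4, 1.4, 1.2]
grip_width: 0.0801
```

Run:
```python
from h import *
s=bot.observe();print(s['qpos'],s['position'])
f=vision.grab_frame("top");cv2.imwrite("pics/t3c.png",cv2.resize(f[210:360,130:330],(800,600),interpolation=cv2.INTER_CUBIC))
print(goto((.583,.2765,.065),tilt(44,180)))
```

```text
[-0.2138  0.7194 -0.891   2.2635  1.8546  1.1066 -0.8751] [0.5233 0.2761 0.1278]
(array([-0.018 ,  0.2417,  8.2708]), array([-0.1997, -0.0813, -0.0396]))
```

View pics/t3c.png

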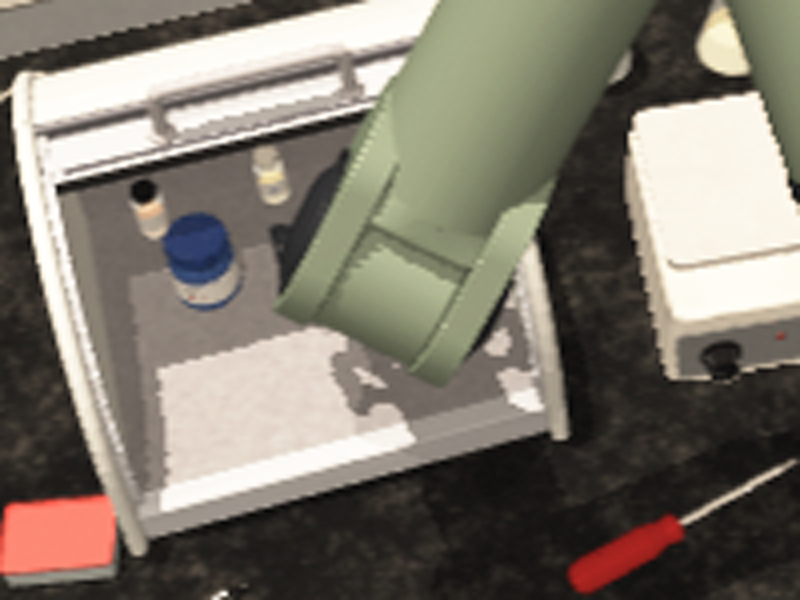

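The hand is inside the front opening, clear of the jar, with the forearm crossing over the right side wall. I'll advance in small steps and watch the forces.

>>> arm_command --gripper '[8,8,8]' --slide '[[0,0,1.5],[0,0,3],[0,0,4]]' --turn '[[0,0,0],[0,0,0],[0,0,0]]'

```text
clock: 8.38
position: [0.5511, 0.2757, 0.0998]
tool_rot: [-3.141, 0.768, -3.141]
force: [0.9, -1.1, 0.7]
grip_width: 0.0797
```

>>> arm_command --gripper '[8,8,8]' --slide '[[0,0,1.5],[0,0,3],[0,0,4]]' --turn '[[0,0,0],[0,0,0],[0,0,0]]'

```text
clock: 8.75
position: [0.579, 0.2752, 0.0703]
tool_rot: [-3.14, 0.767, -3.141]
force: [-0.4, -1.3, 0.4]
grip_width: 0.0804
```

Run:
```python
from h import *
s=bot.observe();print(s['qpos'],s['joint_efforts'],s['position'])
print(goto((.583,.2765,.065),tilt(44,180)))
```

```text
[-0.1893  0.8669 -0.8078  2.1677  2.0068  1.0964 -0.8655] [ -0.1177 -90.1761 -16.5089 -12.2472   1.9875   3.0488  -0.0541] [0.579  0.2752 0.0703]
(array([0.0825, 0.1302, 0.6545]), array([-0.0571, -0.03  ,  0.0106]))
```

Free so far. I'll make the last small advance, then close gently.

>>> arm_command --gripper '[8,8,6,5.2,5.2]' --slide '[[0,0.1,0.5],[0,0.1,0.5],[0,0.1,0.5],[0,0.1,0.5],[0,0.1,0.5]]' --turn '[[0,0,0],[0,0,0],[0,0,0],[0,0,0],[0,0,0]]' --force 30

```text
clock: 9.38
position: [0.5819, 0.2765, 0.0677]
tool_rot: [-3.141, 0.768, -3.141]
force: [1.5, -0.3, -0.3]
grip_width: 0.0517
```

>>> arm_command --gripper '[4.9,4.6,4.4,4.4,4.4]' --slide '[[0,0,0],[0,0,0],[0,0,0],[0,0,0],[0,0,0]]' --turn '[[0,0,0],[0,0,0],[0,0,0],[0,0,0],[0,0,0]]'

```text
clock: 10.0
position: [0.582, 0.2765, 0.0677]
tool_rot: [-3.141, 0.768, -3.141]
force: [-2.4, 0.2, 4.5]
grip_width: 0.0477
```

>>> arm_command --gripper '[4.4,4.4,4.4,4.4,4.4]' --slide '[[-0.35,0,-0.36],[-0.7,0,-0.72],[-1.05,0,-1.08],[-0.3,0,-2.5],[0.4,0,-3.9]]' --turn '[[0,0,0],[0,0,0],[0,0,0],[0,0,0],[0,0,0]]' --force 40

```text
clock: 10.62
position: [0.5506, 0.2764, 0.0931]
tool_rot: [-3.141, 0.767, -3.141]
force: [-0.4, -0.9, -1.2]
grip_width: 0.0472
```

>>> arm_command --gripper '[4.4,4.4,4.4,4.4,4.4]' --slide '[[1,0,-1.8],[2,0,-4],[2.5,0,-6.2],[1.5,0,-8.2],[0,0,-10.2]]' --turn '[[0,0,0],[0,0,0],[0,0,0],[0,0,0],[0,0,0]]'

```text
clock: 11.25
position: [0.4794, 0.2766, 0.1666]
tool_rot: [-3.14, 0.767, -3.139]
force: [0.1, 0.2, -0.9]
grip_width: 0.0472
```

Run:
```python
from h import *
s=bot.observe();print(s['qpos'],s['position'])
f=vision.grab_frame("top");cv2.imwrite("pics/top4.png",f)
cv2.imwrite("pics/t4c.png",cv2.resize(f[180:390,180:460],(800,600),interpolation=cv2.INTER_CUBIC))
```

```text
[-0.2317  0.608  -0.9662  2.3186  1.7207  1.1086 -0.8688] [0.4794 0.2766 0.1666]
```

View pics/t4c.png

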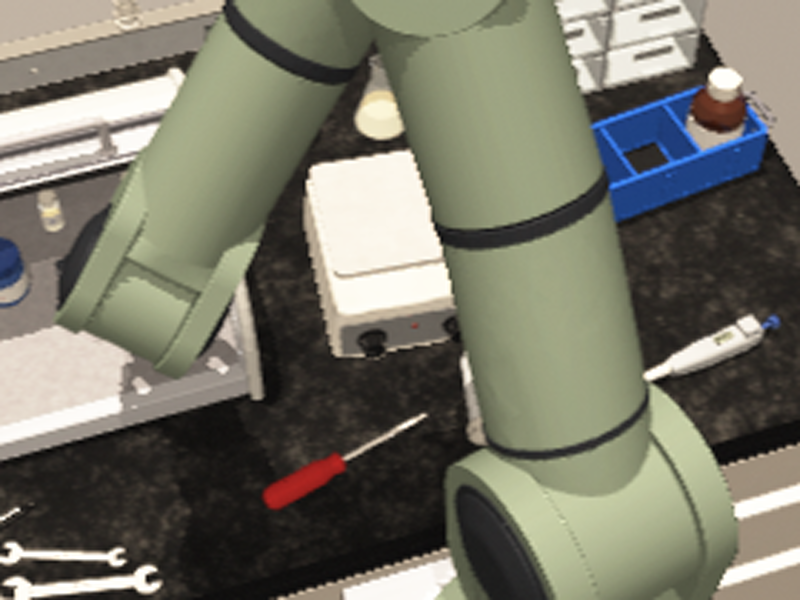

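Run:
```python
from h import *
for n,u,v in(("A",425,271),("t1c690,270",386,278),("t1c650,300",370,290),("pip tip t1c735,358",404,313),("pip end",450,293),("hot fr left",180+330/2.857,180+355/2.857),("hot fr right?",180+455/2.857,180+335/2.857),("driver tip",180+425/2.857,180+415/2.857)):print(n,onz(u,v,0))
for p in((.45,-.12,0),(.42,-.15,0),(.40,-.20,0),(.40,-.1,0)):print(p,proj(p))
cv2.imwrite("pics/t5c.png",np.hstack([cv2.resize(cv2.imread("pics/"+f)[220:340,290:450],(400,300)) for f in("top1.png","top2.png")]))
```

```text
A [ 0.3958 -0.3254  0.    ]
t1c690,270 [ 0.4081 -0.199   0.    ]
t1c650,300 [ 0.3812 -0.1354  0.    ]
pip tip t1c735,358 [ 0.2734 -0.2013  0.    ]
pip end [ 0.2965 -0.3627  0.    ]
hot fr left [0.4013 0.0956 0.    ]
hot fr right? [ 0.3849 -0.0374  0.    ]
driver tip [0.3019 0.0239 0.    ]
(0.45, -0.12, 0) [357.3971 273.934 ]
(0.42, -0.15, 0) [369.8607 278.9792]
(0.4, -0.2, 0) [387.3012 279.9534]
(0.4, -0.1, 0) [356.9599 288.113 ]
```

View pics/t5c.png

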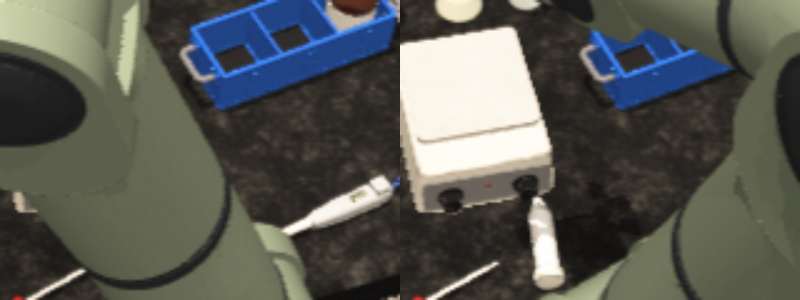

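Run:
```python
from h import *
f=cv2.imread("pics/top4.png");g=f[200:400,0:260].copy()
print([ (p,proj(p)) for p in((.42,.58,0),(.45,.58,0),(.42,.62,0),(.38,.58,0),(.5,.6,0))])
cv2.imwrite("pics/t6c.png",cv2.resize(g,(780,600),interpolation=cv2.INTER_CUBIC))
```

```text
[((0.42, 0.58, 0), array([130.7219, 342.8012])), ((0.45, 0.58, 0), array([129.6164, 334.0398])), ((0.42, 0.62, 0), array([116.4201, 346.6181])), ((0.38, 0.58, 0), array([132.2352, 354.7943])), ((0.5, 0.6, 0), array([120.8951, 321.6582]))]
```

View pics/t6c.png

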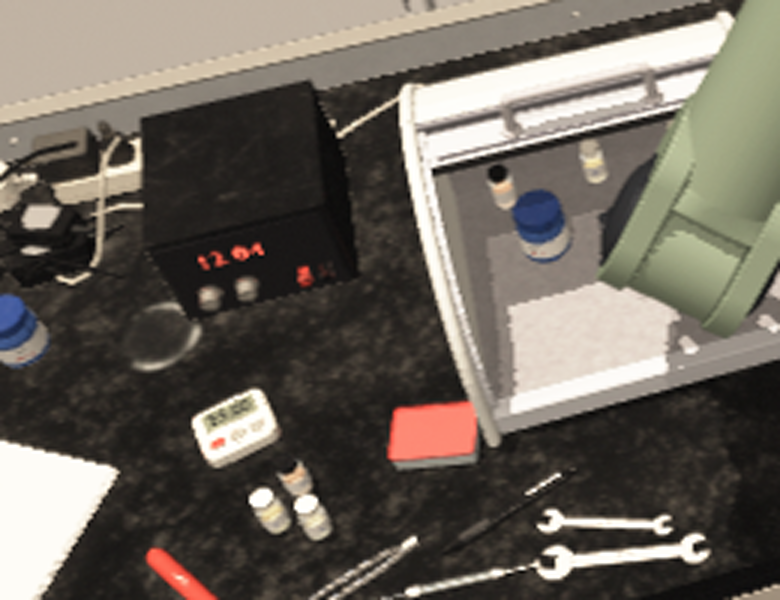

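Run:
```python
from h import *
P=lambda x,y,z=0:onz(x/3,200+y/3,z)
for n,x,y in(("box fl",195,318),("box fr",355,275),("red TL",393,440),("timer TR",280,430),("cand",340,350),("dish",200,320),("cab left back",405,95),("cab front",495,445)):print(n,P(x,y))
C=np.array([.505,.612,.043]);d=np.array([.695,0,-.719])
s=bot.observe();print(s['position'])
for p in((.45,.2766,.29),(.47,.45,.30),(.50,.612,.30)):print(p,goto(p,tilt(44,180)))
```

```text
box fl [ 0.6068  0.7543 -0.    ]
box fr [0.6107 0.5973 0.    ]
red TL [0.4072 0.5806 0.    ]
timer TR [0.4509 0.6818 0.    ]
cand [0.5243 0.6196 0.    ]
dish [0.6028 0.7496 0.    ]
cab left back [0.8394 0.5221 0.    ]
cab front [0.3723 0.4894 0.    ]
[0.4798 0.2774 0.1696]
(0.45, 0.2766, 0.29) (array([ -6.2406,  -0.0766, -10.7163]), array([0.0877, 0.1148, 0.0831]))
(0.47, 0.45, 0.3) (array([ -8.3977,  17.2592, -10.0155]), array([0.0877, 0.1148, 0.0831]))
(0.5, 0.612, 0.3) (array([-10.575 ,  33.4528,  -7.9024]), array([0.0877, 0.1148, 0.0831]))
```

Open bench lies left of the cabinet around (0.50, 0.61), between the black box (front at x≈0.61), the timer and the red box, and it's well within reach. I'll lift over the left wall and place the bottle there.

>>> arm_command --gripper '[4.4,4.4,4.4,4.4,4.4]' --slide '[[-1,0,-2],[-2.2,0,-4.2],[-3.6,0,-6.4],[-5,0,-8.6],[-6.2,0,-10.7]]' --turn '[[0,0,0],[0,0,0],[0,0,0],[0,0,0],[0,0,0]]'

```text
clock: 11.92
position: [0.4501, 0.2764, 0.2869]
tool_rot: [-3.139, 0.768, -3.14]
force: [0.7, -0.3, -1.7]
grip_width: 0.0467
```

>>> arm_command --gripper '[4.4,4.4,4.4,4.4,4.4]' --slide '[[-0.6,3.5,0],[-1.2,7,0.2],[-1.8,10.5,0.4],[-2.2,14,0.6],[-2.5,17.3,0.8]]' --turn '[[0,0,0],[0,0,0],[0,0,0],[0,0,0],[0,0,0]]'

```text
clock: 12.55
position: [0.4738, 0.4506, 0.2974]
tool_rot: [-3.139, 0.767, -3.139]
force: [0.4, -0.8, -1.1]
grip_width: 0.0471
```

Run:
```python
from h import *
s=bot.observe();print(s)
for p in((.50,.612,.30),(.512,.612,.06)):print(p,goto(p,tilt(44,180)))
```

```text
{'clock': 12.55, 'qpos': array([-0.4388,  0.5616, -1.0337,  1.8826,  1.365 ,  1.2786, -0.4856]), 'qd': array([-0.4722,  0.3787,  0.1316, -0.5877,  0.0628,  0.3563,  0.1191]), 'joint_efforts': array([  5.016 , -82.8382, -17.8117, -27.8895,   3.1813,   0.8339,
        -0.419 ]), 'position': array([0.4738, 0.4506, 0.2974]), 'tool_rot': array([-3.1393,  0.7675, -3.1395]), 'force': array([ 0.3643, -0.7694, -1.13  ]), 'moment': array([0.0135, 0.815 , 0.0176]), 'grip_width': 0.04711984101512272}
(0.5, 0.612, 0.3) (array([-2.093 , 16.1391,  1.6213]), array([-0.0457, -0.0274,  0.0881]))
(0.512, 0.612, 0.06) (array([13.7069, 16.1779, 19.7265]), array([-0.0457, -0.0274,  0.0881]))
```

>>> arm_command --gripper '[4.4,4.4,4.4,4.4,4.4]' --slide '[[-0.5,4,0.4],[-1,8,0.8],[-1.6,12,1.2],[-2.1,16.1,1.6],[-2.1,16.1,1.6]]' --turn '[[0,0,0],[0,0,0],[0,0,0],[0,0,0],[0,0,0]]'

```text
clock: 13.18
position: [0.4988, 0.6128, 0.2992]
tool_rot: [-3.14, 0.766, -3.138]
force: [0.1, -0.7, -0.7]
grip_width: 0.0471
```

>>> arm_command --gripper '[4.4,4.4,4.4,4.4,4.4]' --slide '[[2.8,0,3.2],[5.6,0,6.5],[8.7,0,10],[11.8,0,13.5],[14.2,0,16.2]]' --turn '[[0,0,0],[0,0,0],[0,0,0],[0,0,0],[0,0,0]]'

```text
clock: 13.8
position: [0.5104, 0.6094, 0.0835]
tool_rot: [-3.139, 0.767, -3.139]
force: [-0.1, -0.4, -0.8]
grip_width: 0.047
```

Run:
```python
from h import *
s=bot.observe();print(s['position'],s['force'],s['qpos'])
f=vision.grab_frame("top");cv2.imwrite("pics/t7.png",f);s=bot.observe()
x,y,z=s['position']
print(s['position'],s['tool_rot'],goto((x,y,.036),tilt(44,180)))
```

```text
[0.5104 0.6094 0.0835] [-0.1341 -0.436  -0.783 ] [-0.736   1.0413 -0.8241  1.5615  1.6503  1.3114 -0.6301]
[0.51   0.6078 0.0787] [-3.133   0.7642 -3.1352] (array([2.9514, 0.0265, 3.0789]), array([-0.2382, -0.2116,  0.2657]))
```

>>> arm_command --gripper '[4.4,4.4,4.4,4.4,4.4]' --slide '[[0.9,0,0.93],[1.8,0,1.86],[2.4,0,2.5],[2.75,0,2.85],[2.75,0,2.85]]' --turn '[[0,0,0],[0,0,0],[0,0,0],[0,0,0],[0,0,0]]'

```text
clock: 14.48
position: [0.5115, 0.6104, 0.0459]
tool_rot: [-3.141, 0.768, -3.141]
force: [0.5, -0.8, 0.0]
grip_width: 0.0464
```

>>> arm_command --gripper '[4.4,4.4]' --slide '[[0.14,0,0.14],[0.14,0,0.14]]' --turn '[[0,0,0],[0,0,0]]'

```text
clock: 14.72
position: [0.5115, 0.6105, 0.0441]
tool_rot: [-3.141, 0.768, -3.141]
force: [-0.1, -0.5, -1.1]
grip_width: 0.0469
```

>>> arm_command --gripper '[4.4,4.4,4.4,4.4]' --slide '[[0.25,0,0.25],[0.45,0,0.46],[0.6,0,0.62],[0.6,0,0.62]]' --turn '[[0,0,0],[0,0,0],[0,0,0],[0,0,0]]'

```text
clock: 15.22
position: [0.5114, 0.6103, 0.035]
tool_rot: [-3.14, 0.767, -3.141]
force: [1.6, 0.6, -1.1]
grip_width: 0.047
```

>>> arm_command --gripper '[4.4,4.4]' --slide '[[0.1,0,0.1],[0.1,0,0.1]]' --turn '[[0,0,0],[0,0,0]]'

```text
clock: 15.48
position: [0.5115, 0.6105, 0.0339]
tool_rot: [-3.141, 0.768, -3.141]
force: [0.1, 0.3, -1.7]
grip_width: 0.0468
```

>>> arm_command --gripper '[4.4,4.4]' --slide '[[0.1,0,0.1],[0.1,0,0.1]]' --turn '[[0,0,0],[0,0,0]]'

```text
clock: 15.72
position: [0.5117, 0.6106, 0.0338]
tool_rot: [-3.141, 0.77, 3.141]
force: [-6.0, -5.4, 12.9]
grip_width: 0.0473
```

>>> arm_command --gripper '[4.4,4.4]' --slide '[[0.1,0,0.1],[0.1,0,0.1]]' --turn '[[0,0,0],[0,0,0]]'

```text
clock: 15.98
position: [0.5119, 0.6108, 0.0338]
tool_rot: [3.141, 0.771, 3.141]
force: [-9.5, -10.1, 24.9]
grip_width: 0.0469
```

Contact with the bench (25 N is a bit firm). I'll back off 2 mm, open, and withdraw along the tool axis.

>>> arm_command --gripper '[4.4,5,5.6,6.2,6.2]' --slide '[[-0.15,0,-0.15],[-0.15,0,-0.15],[-0.15,0,-0.15],[-0.15,0,-0.15],[-0.15,0,-0.15]]' --turn '[[0,0,0],[0,0,0],[0,0,0],[0,0,0],[0,0,0]]'

```text
clock: 16.6
position: [0.5114, 0.6103, 0.033]
tool_rot: [-3.14, 0.768, -3.141]
force: [0.2, 0.3, -0.3]
grip_width: 0.0615
```

>>> arm_command --gripper '[6.2,6.2,6.2,6.2,6.2]' --slide '[[0,0,-1],[0,0,-3],[0,0,-6],[0,0,-10],[0,0,-14]]' --turn '[[0,0,0],[0,0,0],[0,0,0],[0,0,0],[0,0,0]]'

```text
clock: 17.23
position: [0.4117, 0.6108, 0.1364]
tool_rot: [3.141, 0.768, -3.14]
force: [-0.5, 1.2, 1.0]
grip_width: 0.0616
```

Run:
```python
from h import *
f=vision.grab_frame("top");cv2.imwrite("pics/t8.png",f)
cv2.imwrite("pics/t8c.png",cv2.resize(f[250:370,60:220],(800,600),interpolation=cv2.INTER_CUBIC))
print(bot.observe()['position'],proj((.50,.61,0)),proj((.50,.61,.099)))
```

```text
[0.4076 0.6132 0.1403] [117.4169 322.5591] [107.7445 303.9019]
```

View pics/t8c.png

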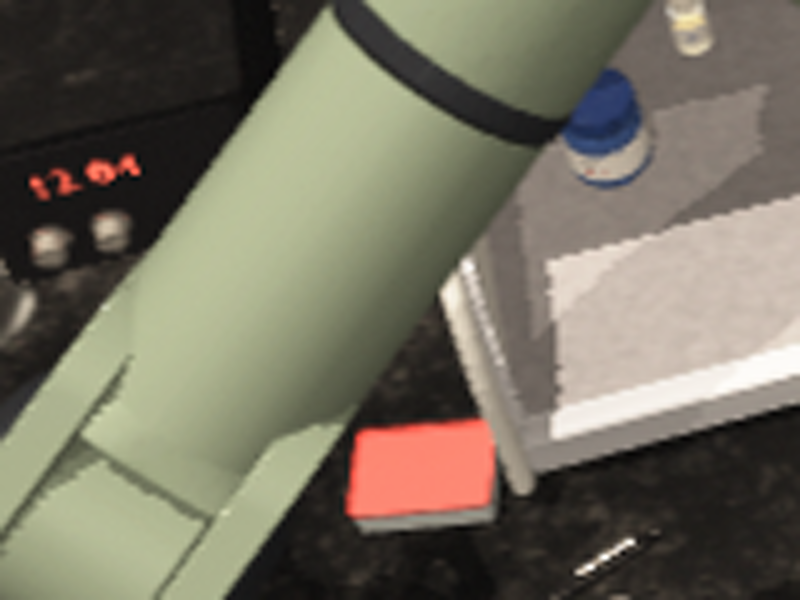

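The forearm hides the bottle. I'll clear upward to a vertical hand over the cabinet side so I can see it.

Run:
```python
from h import *
for p in((.44,.60,.22),(.45,.43,.36)):print(goto(p,tilt(0,180)))
```

```text
(array([-7.8687, -1.2999, -3.4962]), array([ 0.3453, 43.9713,  0.2071]))
(array([-18.2905, -18.2471, -12.9924]), array([ 0.3453, 43.9713,  0.2071]))
```

>>> arm_command --gripper '[6.2,7,8,8,8]' --slide '[[-3.7,0,-3.6],[-7.4,-2,-6.5],[-11,-6,-9],[-15,-12,-11.5],[-18.3,-18.2,-13]]' --turn '[[0,8.5,0],[0,17,0],[0,26,0],[0,35,0],[0.3,44,0.2]]'

```text
clock: 17.9
position: [0.4495, 0.4474, 0.347]
tool_rot: [-3.14, -0.003, 3.14]
force: [0.9, 0.9, -0.7]
grip_width: 0.08
```

Run:
```python
from h import *
f=vision.grab_frame("top");cv2.imwrite("pics/t9.png",f)
cv2.imwrite("pics/t9c.png",cv2.resize(f[225:375,40:240],(800,600),interpolation=cv2.INTER_CUBIC))
s=bot.observe();print(s['position'],s['tool_rot'],s['qpos'])
hsv=cv2.cvtColor(f,cv2.COLOR_BGR2HSV)
m=((hsv[...,0]<12)&(hsv[...,1]>120)&(hsv[...,2]<140)&(hsv[...,2]>40)).astype(np.uint8);m[:295]=0;m[335:]=0;m[:,:95]=0;m[:,130:]=0
ys,xs=np.nonzero(m);print(len(xs),xs.min(),xs.max(),ys.min(),ys.max())
```

```text
[0.457  0.4403 0.3494] [-3.1395 -0.0091  3.1262] [-0.1499  0.7433 -1.3125  1.3667  0.7047  1.5542  0.162 ]
200 100 123 295 329
```

View pics/t9c.png

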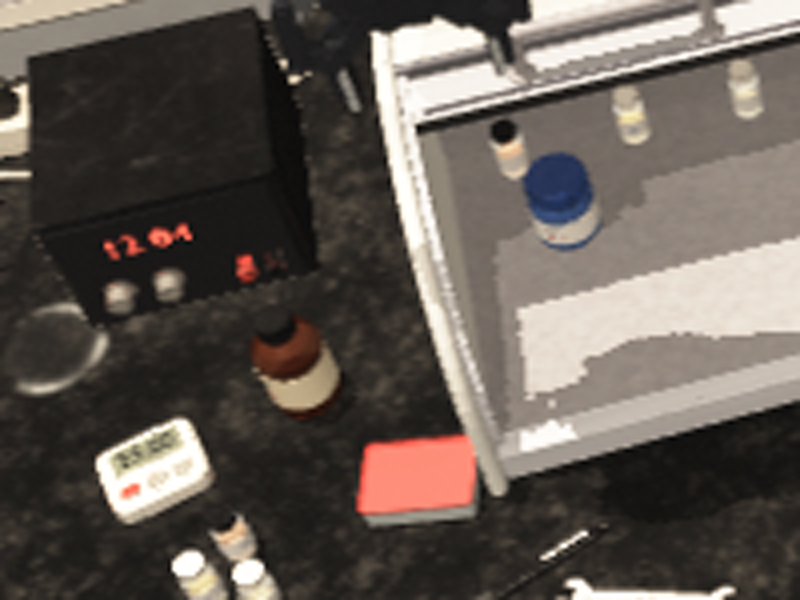

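The bottle stands upright on the bench, cap at about (277,325) and base at about (308,415) in the crop. I'll measure it.

Run:
```python
from h import *
P=lambda x,y,z:onz(40+x/4,225+y/4,z)
print("cap",P(277,325,.096));b=P(309,417,0);d=b[:2]-T[:2,3];d/=np.linalg.norm(d);print("base",b[:2]+.024*d)
l,r=P(250,352,.08),P(320,352,.08);print(l,r)
l,r=P(272,402,.02),P(342,385,.02);print(l,r,np.linalg.norm(l-r))
for p in((.497,.611,.20),(.497,.611,.062)):print(goto(p,tilt(0,180)))
```

```text
cap [0.493  0.6073 0.096 ]
base [0.5002 0.6194]
[0.4879 0.6306 0.08  ] [0.4729 0.5839 0.08  ]
[0.4842 0.6326 0.02  ] [0.4832 0.5832 0.02  ] 0.04941273197948385
(array([-3.8732, 17.1589, 14.874 ]), array([-0.1156, -0.5246, -0.8824]))
(array([-3.9993, 17.1877, 28.6734]), array([-0.1156, -0.5246, -0.8824]))
```

>>> arm_command --gripper '[8,8,8,8,8]' --slide '[[-1,4.3,3],[-2,8.6,6.5],[-3,12.9,10],[-3.9,17.1,14],[-3.9,17.1,15]]' --turn '[[0,-0.2,-0.3],[0,-0.5,-0.9],[0,-0.5,-0.9],[0,-0.5,-0.9],[0,-0.5,-0.9]]'

```text
clock: 18.58
position: [0.4874, 0.6211, 0.1898]
tool_rot: [-3.135, 0.006, -3.126]
force: [-1.0, 0.3, 0.5]
grip_width: 0.0798
```

Run:
```python
from h import *
print(bot.observe()['position'],bot.observe()['qpos'],goto((.498,.6105,.062),tilt(0,180)))
```

```text
[0.4874 0.6211 0.1898] [-0.5259  1.0536 -1.1308  1.0633  0.9161  1.4927  0.1436] (array([-0.9713, -0.9974, 12.7953]), array([-0.3524,  0.334 ,  0.904 ]))
```

>>> arm_command --gripper '[8,8]' --slide '[[0,0,0],[0,0,0]]' --turn '[[0,0,0],[0,0,0]]'

```text
clock: 18.82
position: [0.4915, 0.6181, 0.1948]
tool_rot: [-3.139, 0.01, -3.131]
force: [0.5, 0.0, 0.3]
grip_width: 0.0803
```

Run:
```python
from h import *
print(bot.observe()['position'],goto((.498,.6105,.062),tilt(0,180)))
```

```text
[0.4915 0.6181 0.1948] (array([-0.5119, -0.7301, 13.2912]), array([-0.1621,  0.5652,  0.5873]))
```

>>> arm_command --gripper '[8,8,8,8,8]' --slide '[[-0.5,-0.7,3],[-0.5,-0.7,6.5],[-0.5,-0.7,10],[-0.5,-0.7,13.3],[-0.5,-0.7,13.3]]' --turn '[[-0.2,0.6,0.6],[-0.2,0.6,0.6],[-0.2,0.6,0.6],[-0.2,0.6,0.6],[-0.2,0.6,0.6]]'

```text
clock: 19.45
position: [0.4978, 0.6096, 0.059]
tool_rot: [-3.139, -0.003, 3.141]
force: [0.1, -0.3, 0.9]
grip_width: 0.0802
```

>>> arm_command --gripper '[6,5.1,4.7,4.4,4.4,4.4]' --slide '[[0,0,0],[0,0,0],[0,0,0],[0,0,0],[0,0,0],[0,0,0]]' --turn '[[0,0,0],[0,0,0],[0,0,0],[0,0,0],[0,0,0],[0,0,0]]' --force 30

```text
invalid input at $: expected 1 to 5 rows
```

>>> arm_command --gripper '[6,5.1,4.7,4.4,4.4]' --slide '[[0,0,-0.2],[0,0,-0.2],[0,0,-0.2],[0,0,-0.2],[0,0,-0.2]]' --turn '[[0,0,0],[0,0,0],[0,0,0],[0,0,0],[0,0,0]]' --force 35

```text
clock: 20.08
position: [0.498, 0.6113, 0.0639]
tool_rot: [3.141, -0.001, 3.141]
force: [-0.4, -3.4, 12.0]
grip_width: 0.0469
```

>>> arm_command --gripper '[4.4,4.4]' --slide '[[0,0,0],[0,0,0]]' --turn '[[0,0,0],[0,0,0]]'

```text
clock: 20.32
position: [0.498, 0.6113, 0.0639]
tool_rot: [3.141, -0.001, 3.141]
force: [-0.3, -3.4, 11.5]
grip_width: 0.047
```

>>> arm_command --gripper '[4.4,4.4,4.4,4.4,4.4]' --slide '[[0,0,-1],[0,0,-4.5],[0,0,-9],[0,0,-14],[0,0,-19]]' --turn '[[0,0,0],[0,0,0],[0,0,0],[0,0,0],[0,0,0]]' --force 45

```text
clock: 20.95
position: [0.4976, 0.6109, 0.2542]
tool_rot: [-3.142, -0.002, -3.141]
force: [0.1, 1.1, -0.9]
grip_width: 0.0468
```

>>> arm_command --gripper '[4.4,4.4,4.4,4.4,4.4]' --slide '[[0.3,0,-5],[0.8,-1.5,-9.5],[1.5,-6,-12],[2.5,-11,-12],[3.5,-16,-12]]' --turn '[[0,0,0],[0,0,0],[0,0,2],[0,0,5],[0,0,8]]'

```text
clock: 21.58
position: [0.4623, 0.4496, 0.3726]
tool_rot: [-3.141, -0.001, 3.001]
force: [1.0, -0.0, 0.5]
grip_width: 0.0462
```

Run:
```python
from h import *
s=bot.observe();print(s['position'],s['qpos'],s['grip_width'])
for p,y in(((.46,.20,.38),160),((.46,0,.36),150)):print(goto(p,tilt(0,y)))
```

```text
[0.4623 0.4496 0.3726] [-0.1856  0.722  -1.2807  1.3043  0.6848  1.5869  0.0644] 0.04617543989889107
(array([ -3.2826, -24.7481,  -0.7195]), array([-0.0539, -0.0563, 11.9208]))
(array([ -6.0956, -44.5479,   1.294 ]), array([-0.0589, -0.0516, 21.9208]))
```

>>> arm_command --gripper '[4.4,4.4,4.4,4.4,4.4]' --slide '[[-0.7,-5,-0.7],[-1.4,-10,-0.7],[-2,-15,-0.7],[-2.7,-20,-0.7],[-3.3,-24.7,-0.7]]' --turn '[[0,0,2],[0,0,5],[0,0,7],[0,0,10],[0,0,12]]'

```text
clock: 22.2
position: [0.4611, 0.2003, 0.3795]
tool_rot: [-3.14, -0.001, 2.791]
force: [0.7, -0.2, -0.4]
grip_width: 0.0469
```

Run:
```python
from h import *
s=bot.observe();print(s['position'],s['qpos'],s['grip_width'])
for p,y in(((.46,0,.36),150),((.51,-.225,.25),141)):print(goto(p,tilt(0,y)))
```

```text
[0.4611 0.2003 0.3795] [ 0.471   0.4984 -1.4303  1.6586  0.4984  1.4286  0.2022] 0.04694277073404989
(array([ -6.7787, -18.848 ,   1.9811]), array([-0.1123, -0.0305,  9.9241]))
(array([-19.206 , -38.2436,  13.0094]), array([-0.1147, -0.0217, 18.9241]))
```

>>> arm_command --gripper '[4.4,4.4,4.4]' --slide '[[-1.8,-4,0.2],[-3.8,-8,0.4],[-5.8,-12,0.6]]' --turn '[[0,0,2],[0,0,4],[0,0,6]]'

```text
clock: 22.58
position: [0.4747, 0.068, 0.3737]
tool_rot: [-3.139, -0.0, 2.687]
force: [1.2, -0.2, -0.6]
grip_width: 0.0468
```

Run:
```python
from h import *
s=bot.observe();print(s['position'],s['tool_rot'],s['qpos'],s['grip_width'])
for p,y in(((.49,-.08,.36),148),((.51,-.225,.25),141)):print(goto(p,tilt(0,y)))
```

```text
[0.4747 0.068  0.3737] [-3.1394 -0.0002  2.6871] [ 0.792   0.4486 -1.4412  1.7207  0.4541  1.3817  0.3887] 0.046770235155443755
(array([ -7.8774, -12.6259,   1.3962]), array([-0.1266, -0.0024,  5.9608]))
(array([-16.0414, -24.7518,  12.4216]), array([-0.1267,  0.0053, 12.9608]))
```

q3 is holding at about -1.44, so I'll continue.

>>> arm_command --gripper '[4.4,4.4,4.4,4.4,4.4]' --slide '[[-2.6,-4.2,0.4],[-5.2,-8.4,0.9],[-7.9,-12.6,1.4],[-11,-16.7,2.5],[-13.8,-21,4]]' --turn '[[0,0,2],[0,0,4],[0,0,6],[0,0,8],[0,0,10]]'

```text
clock: 23.2
position: [0.507, -0.1814, 0.3338]
tool_rot: [-3.139, 0.0, 2.512]
force: [0.3, -0.1, -0.1]
grip_width: 0.0466
```

Run:
```python
from h import *
f=vision.grab_frame("top");cv2.imwrite("pics/t10.png",f)
s=bot.observe();print(s['position'],s['tool_rot'],s['qpos'],s['grip_width'])
for p,y in(((.516,-.231,.20),141),((.516,-.231,.09),141)):print(goto(p,tilt(0,y)))
```

```text
[ 0.5064 -0.1886  0.3309] [-3.1372 -0.002   2.5034] [ 1.124   0.5851 -1.3288  1.6495  0.5798  1.3767  0.6452] 0.0468255350006302
(array([-3.3201, -2.7789, 13.0913]), array([-0.2558, -0.1094,  2.436 ]))
(array([-3.3421, -2.7302, 24.0912]), array([-0.2558, -0.1094,  2.436 ]))
```

Run:
```python
from h import *
P=lambda x,y:onz(355+x/8,195+y/8,.068)
q=np.array([P(90,288),P(195,442),P(378,372),P(288,240)]);print(q,q.mean(0))
```

```text
[[ 0.5534 -0.1844  0.068 ]
 [ 0.4681 -0.1949  0.068 ]
 [ 0.4788 -0.2755  0.068 ]
 [ 0.5527 -0.2684  0.068 ]] [ 0.5132 -0.2308  0.068 ]
```

>>> arm_command --gripper '[4.4,4.4,4.4,4.4,4.4]' --slide '[[-1.1,-0.9,3],[-2.2,-1.8,6],[-3.3,-2.8,10],[-3.3,-2.8,13],[-3.3,-2.8,13]]' --turn '[[0,0,0],[0,0,1],[0,0,2],[0,0,2.4],[0,0,2.4]]'

```text
clock: 23.88
position: [0.5161, -0.2216, 0.2025]
tool_rot: [-3.139, -0.003, 2.472]
force: [-0.0, -0.0, -0.4]
grip_width: 0.0464
```

Run:
```python
from h import *
f=vision.grab_frame("top");cv2.imwrite("pics/t11c.png",cv2.resize(f[180:300,300:460],(800,600),interpolation=cv2.INTER_CUBIC))
s=bot.observe();print(s['position'],s['tool_rot'],s['qpos'],s['force'])
for p,y in(((.516,-.231,.09),141),):print(goto(p,tilt(0,y)))
```

```text
[ 0.5169 -0.2215  0.204 ] [-3.1399 -0.0014  2.4724] [ 1.0759  0.7346 -1.1996  1.7563  0.7393  1.1877  0.5595] [ 0.0542  0.9369 -0.3723]
(array([-0.5325, -0.7801, 11.4019]), array([-0.0998, -0.08  ,  0.6597]))
```

The picture limit is used up, so I'll go on by measurement. Both estimates of pocket_a agree within 3 mm. Lowering.

>>> arm_command --gripper '[4.4,4.4,4.4,4.4,4.4]' --slide '[[-0.5,-0.8,2],[-0.5,-0.8,5],[-0.5,-0.8,8],[-0.5,-0.8,11.4],[-0.5,-0.8,11.4]]' --turn '[[0,0,0],[0,0,0.7],[0,0,0.7],[0,0,0.7],[0,0,0.7]]'

```text
clock: 24.55
position: [0.5147, -0.2316, 0.0881]
tool_rot: [-3.139, -0.003, 2.459]
force: [-0.8, 0.3, 0.2]
grip_width: 0.0467
```

Run:
```python
from h import *
s=bot.observe();print(s['position'],s['force'],goto((.5155,-.231,.073),tilt(0,141)))
```

```text
[ 0.5147 -0.2316  0.0881] [-0.7522  0.2996  0.1619] (array([-0.0255,  0.1016,  1.5072]), array([-0.1492, -0.1949, -0.0921]))
```

>>> arm_command --gripper '[4.4,4.4,4.4,4.4,4.4]' --slide '[[0,0.1,0.5],[0,0.1,1],[0,0.1,1.3],[0,0.1,1.5],[0,0.1,1.5]]' --turn '[[-0.1,-0.2,0],[-0.1,-0.2,0],[-0.1,-0.2,0],[-0.1,-0.2,0],[-0.1,-0.2,0]]'

```text
clock: 25.18
position: [0.5162, -0.2308, 0.0743]
tool_rot: [-3.142, 0.002, 2.459]
force: [0.3, -0.0, -2.3]
grip_width: 0.0467
```

>>> arm_command --gripper '[4.4,4.4]' --slide '[[0,0,0.15],[0,0,0.15]]' --turn '[[0,0,0],[0,0,0]]'

```text
clock: 25.42
position: [0.5161, -0.2308, 0.0727]
tool_rot: [-3.142, 0.002, 2.459]
force: [0.8, 0.3, -0.8]
grip_width: 0.0461
```

>>> arm_command --gripper '[4.4,4.4]' --slide '[[0,0,0.1],[0,0,0.1]]' --turn '[[0,0,0],[0,0,0]]'

```text
clock: 25.68
position: [0.5161, -0.2308, 0.0717]
tool_rot: [-3.141, 0.002, 2.459]
force: [0.4, -0.1, -1.4]
grip_width: 0.0466
```

>>> arm_command --gripper '[4.4,4.4]' --slide '[[0,0,0.15],[0,0,0.15]]' --turn '[[0,0,0],[0,0,0]]'

```text
clock: 25.92
position: [0.5161, -0.2308, 0.0701]
tool_rot: [-3.141, 0.002, 2.459]
force: [-0.0, 0.8, -1.3]
grip_width: 0.0463
```

>>> arm_command --gripper '[4.4,4.4]' --slide '[[0,0,0.07],[0,0,0.07]]' --turn '[[0,0,0],[0,0,0]]'

```text
clock: 26.18
position: [0.5161, -0.2308, 0.0695]
tool_rot: [-3.141, 0.002, 2.459]
force: [0.5, 1.0, -1.6]
grip_width: 0.0465
```

>>> arm_command --gripper '[4.4,4.4]' --slide '[[0,0,0.07],[0,0,0.07]]' --turn '[[0,0,0],[0,0,0]]'

```text
clock: 26.42
position: [0.5163, -0.2308, 0.069]
tool_rot: [-3.142, 0.003, 2.459]
force: [-0.5, -0.1, 3.3]
grip_width: 0.0467
```

Contact is at z=0.069, exactly as predicted, at 3 N. I'll open a little and rise.

>>> arm_command --gripper '[4.7,5,5.4,5.6,5.6]' --slide '[[0,0,0],[0,0,0],[0,0,0],[0,0,0],[0,0,0]]' --turn '[[0,0,0],[0,0,0],[0,0,0],[0,0,0],[0,0,0]]'

```text
clock: 27.05
position: [0.5162, -0.2308, 0.0688]
tool_rot: [-3.141, 0.002, 2.459]
force: [0.1, -0.3, 0.6]
grip_width: 0.0563
```

>>> arm_command --gripper '[5.6,5.6,6.5,7,8]' --slide '[[0,0,-0.8],[0,0,-3],[0,0,-7],[0,0,-12],[0,0,-17]]' --turn '[[0,0,0],[0,0,0],[0,0,0],[0,0,0],[0,0,0]]'

```text
clock: 27.68
position: [0.5158, -0.23, 0.242]
tool_rot: [3.141, 0.003, 2.46]
force: [-0.1, -0.3, -0.5]
grip_width: 0.0801
```

Run:
```python
from h import *
s=bot.observe();print(s['position'],s['force'],s['qpos'])
print(goto((.46,0,.33),tilt(0,141)))
```

```text
[ 0.5158 -0.23    0.242 ] [-0.1396 -0.2835 -0.4876] [ 1.1078  0.6927 -1.2279  1.7137  0.6908  1.2408  0.6008]
(array([18.7948, 14.3527, -8.8523]), array([ 0.0225,  0.1746, -0.05  ]))
```

Moving aside so the camera can check the carrier and cabinet numerically.

>>> arm_command --gripper '[8,8,8,8,8]' --slide '[[3,2.3,-4],[6.5,5,-7],[10.5,8,-8.8],[14.5,11,-8.8],[18.8,14.3,-8.8]]' --turn '[[0,0,0],[0,0,0],[0,0,0],[0,0,0],[0,0,0]]'

```text
clock: 28.3
position: [0.4591, 0.0009, 0.3277]
tool_rot: [-3.141, 0.004, 2.459]
force: [1.4, 0.9, -0.2]
grip_width: 0.0799
```

Run:
```python
from h import *
f=vision.grab_frame("top");cv2.imwrite("pics/t12.png",f)
hsv=cv2.cvtColor(f,cv2.COLOR_BGR2HSV)
print("pred cap",proj((.516,-.231,.104)),"body top",proj((.516,-.231,.093)))
m=((hsv[...,0]<12)&(hsv[...,1]>120)&(hsv[...,2]<140)&(hsv[...,2]>35)).astype(np.uint8);m[:190]=0;m[270:]=0;m[:,350:][:,110:]=0;m[:,:350]=0
n,l,st,c=cv2.connectedComponentsWithStats(m)
for i in range(1,n):
    if st[i,4]>15:print("brown",st[i],c[i],onz(*c[i],.09))
k=(f.max(2)<50).astype(np.uint8);k[:212]=0;k[245:]=0;k[:,:365]=0;k[:,400:]=0
n,l,st,c=cv2.connectedComponentsWithStats(k)
for i in range(1,n):
    if st[i,4]>10:print("black",st[i],c[i],onz(*c[i],.10))
f2=cv2.imread("pics/top2.png")
b=lambda g:(lambda h:((h[...,0]>100)&(h[...,0]<125)&(h[...,1]>120)))(cv2.cvtColor(g,cv2.COLOR_BGR2HSV))
for g in(f2,f):
  w=b(g)[255:300,165:195];ys,xs=np.nonzero(w);print("jar",len(xs),xs.mean()+165,ys.mean()+255)
  print("bar patch",g[225:245,165:225].mean((0,1)))
t0=cv2.imread("pics/top0.png");d=np.abs(t0[200:235,415:445].astype(int)-f[200:235,415:445]).mean();print("large bottle diff",d)
```

```text
pred cap [385.4757 228.6358] body top [385.1525 230.9548]
brown [378 231  14  12 118] [384.5339 237.2203] [ 0.4953 -0.2208  0.09  ]
black [379 212  21  11 129] [390.0698 216.124 ] [ 0.5631 -0.2662  0.1   ]
black [365 220  12  13  69] [368.2899 224.4203] [ 0.5517 -0.1883  0.1   ]
black [381 226   9   9  61] [385.3934 230.2131] [ 0.5132 -0.23    0.1   ]
jar 206 179.0873786407767 271.63592233009706
bar patch [170.6358 177.2892 184.8467]
jar 204 179.04901960784315 271.63235294117646
bar patch [166.2708 173.1233 180.8508]
large bottle diff 52.19428571428571
```

The cap is at its predicted pixel and the jar hasn't moved. The large bottle looks hidden by the arm, so I'll move further aside and recheck.

>>> arm_command --gripper '[8,8,8,8,8]' --slide '[[2.5,3.1,0],[5,6.2,0],[7.5,9.3,0],[10,12.4,0],[12.5,15.5,-1]]' --turn '[[0,0,0],[0,0,0],[0,0,0],[0,0,0],[0,0,0]]'

```text
clock: 28.98
position: [0.4599, 0.1997, 0.3371]
tool_rot: [-3.141, 0.003, 2.46]
force: [0.5, -0.7, 0.8]
grip_width: 0.0803
```

Run:
```python
from h import *
f=vision.grab_frame("top");cv2.imwrite("pics/t13.png",f);t0=cv2.imread("pics/top0.png")
s=bot.observe();print(s['position'],s['qpos'])
for g in(t0,f):
  hsv=cv2.cvtColor(g,cv2.COLOR_BGR2HSV)
  m=((hsv[...,0]<12)&(hsv[...,1]>120)&(hsv[...,2]<140)&(hsv[...,2]>35))[195:260,355:455]
  n,l,st,c=cv2.connectedComponentsWithStats(m.astype(np.uint8))
  print([(st[i,4],c[i]+[355,195]) for i in range(1,n) if st[i,4]>20])
  print(g[205:210,428:436].mean((0,1)))
print("bar patch",f[225:245,165:225].mean((0,1)))
```

```text
[0.4591 0.2051 0.339 ] [ 0.4049  0.4656 -1.2978  1.7318  0.4671  1.3017 -0.0997]
[(np.int32(172), array([430.7326, 218.7965]))]
[237.25  243.625 246.5  ]
[]
[113.5   143.575 137.925]
bar patch [168.99   175.7033 183.3242]
```

>>> arm_command --gripper '[8,8,8,8,8]' --slide '[[3,3.7,-1],[6,7.4,-1],[9,11.1,-1],[12,14.8,-1],[15,18.5,-1]]' --turn '[[0,0,-2],[0,0,-4],[0,0,-6],[0,0,-8],[0,0,-10]]'

```text
clock: 29.65
position: [0.4603, 0.438, 0.3472]
tool_rot: [3.141, 0.002, 2.636]
force: [0.6, -1.0, 0.1]
grip_width: 0.0799
```

>>> arm_command --gripper '[8,8,8]' --slide '[[2,3.7,0],[4,7.4,0],[4,7.4,0]]' --turn '[[0,0,-2],[0,0,-4],[0,0,-4]]'

```text
clock: 30.02
position: [0.4596, 0.5233, 0.3464]
tool_rot: [3.142, -0.0, 2.709]
force: [-1.1, -0.9, -0.1]
grip_width: 0.0798
```

Run:
```python
from h import *
f=vision.grab_frame("top");cv2.imwrite("pics/t14.png",f);t0=cv2.imread("pics/top0.png")
s=bot.observe();print(s['position'],s['qpos'])
for g in(t0,cv2.imread("pics/t9.png"),f):
  hsv=cv2.cvtColor(g,cv2.COLOR_BGR2HSV)
  m=((hsv[...,0]<12)&(hsv[...,1]>120)&(hsv[...,2]<140)&(hsv[...,2]>35))[195:260,355:455]
  n,l,st,c=cv2.connectedComponentsWithStats(m.astype(np.uint8))
  print([(st[i,4],c[i]+[355,195]) for i in range(1,n) if st[i,4]>20],g[205:210,428:436].mean((0,1)))
```

```text
[0.4605 0.5217 0.3465] [-0.3753  0.7674 -1.1328  1.1934  0.6806  1.5625 -0.2406]
[(np.int32(172), array([430.7326, 218.7965]))] [237.25  243.625 246.5  ]
[(np.int32(172), array([430.7151, 218.7849]))] [237.025 243.55  246.4  ]
[(np.int32(173), array([430.6936, 218.815 ])), (np.int32(117), array([384.4957, 237.265 ]))] [236.45  243.325 246.225]
```

The large bottle hasn't moved, and the amber bottle stands stationary in pocket_a. Handing in.

Run:
```python
from workcell import job_done
print(job_done())
```

```text
the job is handed in; nothing more can be done
None
```

The job is done and handed in at about 30 s of the 69 s allowed. I rolled the shutter up to about 1.5 rad by its bar, let go, and it stayed open. I then took the amber bottle out with a tilted hold, stood it on open bench left of the cabinet and let go. I took it again from above and set it down upright in pocket_a of the carrier, touching down at about 3 N.

**Amber bottle:** its cap showed within 2 pixels of where an upright bottle in pocket_a should be. The bottle stayed at the same pixel across the last views.

**Bystanders:** the blue jar (checked at about 28 s) and the large amber bottle had not moved, each within 0.1 pixel of its earlier position.

**Shutter:** the open shutter looked the same in its image area at about 29 s as when first opened. I could not view a final picture because the 12-picture limit was used up, so this rests on image brightness only.

**Problems:**
- The scene camera showed only a wall, so every measurement came from the top camera alone.
- The set-down on the bench peaked at about 25 N before I backed off. That was firmer than intended, but the bottle stayed standing.
- Joint 2 measured -0.3015 rad once against its -0.30 limit, while clearing the view.
- The first two checks of the large bottle failed because the arm hid it, so I moved the arm and checked again.

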